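# Roll the pin into its rest and close the catch

## Robot

A 7-joint arm with a two-finger parallel gripper is mounted at the origin on a cart in front of the work surface, level with it; the furniture and walls round the work are solid. World frame = base frame: x ahead of the robot, y to its left, z up, the work surface at z = 0. Lengths are in m, angles in rad, forces in N, time in s.
With the tool pointing down it reaches from about 0.425 to 0.95 m from the base axis. Payload 16.7 kg.
Tool frame: the origin (TCP) lies on the centre line of the jaws, within the pads' length; the fingertips stand 14 mm ahead of it and the grasp point (between the pads) lies 5 mm behind it; z points along the fingers, x is the direction in which the jaws open and shut, and the axes are right-handed (so a half turn about z gives the same grasp; the last joint's range is limited). The gripper opens to 94 mm and grips with 3 to 60 N. Pads are 16 mm wide; open, the fingers measure 119 mm over their backs; the gripper's body (75 mm by 177 mm) begins 78 mm behind the grasp point.
Start: joints at [1.036, 0.426, 0.074, 1.606, -0.034, 1.111, -0.067], TCP at [0.254, -0.625, 0.219] pointing down, gripper open.
Joint ranges: [-2.85, 2.85], [-0.5, 2.14], [-1.23, 1.37], [0.21, 2.46], [-1.02, 4.16], [0.16, 2.05], [-2.73, 2.73]. Speed limits (rad/s): [1.89, 1.89, 2.39, 2.39, 3.01, 3.01, 3.01].

## Interface

Orientations are given as a unit quaternion [x, y, z, w].
In Python, from bench import sensors, snapshot, order gives the robot as it stands.
- The arm moves only by the shell command python3 -m creep 'ROWS' [FORCE]. ROWS is JSON, a list of rows, each a list of 3 entries, a list of its own where there are three numbers: the turn, a rotation vector about the tool's x, y, z in degrees, then the shift along the tool's x, y, z in mm, then the finger opening in mm, from 0 to 94. A call has 1 to 10 rows; each row shifts and turns the commanded pose from where the row before left it, along the tool's axes as they then stand; what a row does not reach is not made up. A row lasts 1/10 s, in which the tool goes at most 50 mm and 8.59 degrees, less where a joint would pass 70% of its speed; a pose out of reach is approached as far as the arm can. A call with a gripper value outside its range is refused whole. The fingers move at their own pace and stop on an object; FORCE is the grip in N (left out, the last holds). Time passes only in rows, so rows that do not move let the fingers close. It gives the time, the measured TCP pose, the force and the opening at its end, in the units of the state.
- sensors.get_state(): the state, without advancing time (a new reading comes with each control period).
- snapshot(name): name is "scene" or "top"; returns a dict with "color" (420x560x3 uint8, red, green, blue), "depth" (420x560 float32, m along the optical axis (not along the pixel's ray), 0 where there is no reading), "intrinsics" (3x3 intrinsics, pixels), "R" (3x3) and "t" (3): a world point X has camera coordinates R X + t. Camera axes: x right, y down, z forward; pixel columns grow to the right and rows downward; lengths in m; the calibration is good to about 2 mm. A picture is of the moment at which its call begins.
- order.hand_in(): hands the job in, once; it reports no verdict.
The state is a dict: "time_s": time; "q": joint angles; "qd": joint speeds; "joint_torque": joint torques, N m; "tcp_pos": TCP position; "orientation": TCP orientation; "ft_force": force on the tool from outside, world axes, zero at the start; "torque": the same for the moment, N m; "width": opening from 0.0 (shut) to 1.0 (fully open).
Only numpy, scipy, OpenCV 4.12 (cv2) and the standard library are available. Lean on these libraries where they do the work, as an engineer would, in place of code of your own. Each camera call takes 0.05 s, during which the arm holds its last target.

## Task

Put the rolling pin away so that the board can be carried: with the fingertips on top of it, roll the pin over the pastry board until it drops into the groove along the board's near edge and lies seated along it. Then push the brass catch round by its knob until it lies fully across the pin's handle. Nothing is grasped: do not lift or pinch the pin or reach down beside it to shove it along, and leave the jam jar, the salt shaker and the timer where they stand.

Things in the scene. Friction and masses are not known exactly. Their poses are not given: they have to be found in the camera images.
- rolling_pin: Loose wooden rolling pin, 0.65 kg: barrel 64 mm across, 250 mm long; a dark handle 28 mm across, 85 mm long at each end, fixed to it. Origin: middle of its axis; y along the axis; z up at first, turning as it rolls. Axis at z=54 mm on the board, 42 mm in the groove (top 86, 74 mm). Rolls with slight drag, soon stops when let go. A tip that grips its top moves twice as far as the pin.
- pastry_board: Pale wooden board 280 (x) by 480 mm (y), top at z=22 mm, fixed; x points to its near edge (towards the robot, at +145 mm; the far edge is at -135 mm), y to the robot's right. Origin on its underside, midway along y. A V groove runs along y over its whole width, centred at x=+85 mm: 50 mm wide at the top, sides sloping 45 degrees, 13 mm deep, darker. It takes the barrel, which sinks 12 mm when seated.
- pin_catch (a joint): Turn catch: flat brass arm on a post at the board's near right corner, in front of the groove. 0 = open (arm along the board's +y, to the right); 1.57 = closed (arm along the board's -x, away from the robot, over the right handle of the seated pin). Turns counter-clockwise from above, about 1 N at the knob, stays where left. Arm 18 mm wide, 69 long, z 61 to 67 mm. Shut early it blocks the handle.
- catch_knob (a point): Top centre of the upright dark wooden knob on the catch's arm, 58 mm from the pivot; the knob is 16 mm across and stands from z = 72 to 92 mm; push its side.
- catch_pivot (a point): Pivot of the catch, at the underside of the arm (z = 61 mm): on the board at x = +120 mm, y = +165 mm.
- jam_jar: Jam jar, 72 mm across, 102 mm tall, standing right of the board; origin at the centre of its underside. To be left alone.
- salt_shaker: Glass salt shaker with grey top, 44 mm across, 90 mm tall, standing beyond the board's far edge; origin at the centre of its underside. To be left alone.
- kitchen_timer: Red and white round kitchen timer, 68 mm across, 48 mm tall, standing left of the board; origin at the centre of its underside. To be left alone.

How it is judged:
On the way, in this order (a step that is already met when the one before it is completed fails the run):
1. the pin rolls (does not skid) over the board: it has turned half over (angle between rolling_pin's own z axis and vertical above 2.3 rad), for 0.05 s.
2. the pin lies seated along the groove while the catch is still open (x of rolling_pin in the frame of pastry_board between 0.077 and 0.093 m and height (world z) of rolling_pin between 0.038 and 0.0465 m and angle between the y axis of rolling_pin and the y axis of pastry_board, either way round below 0.05 rad and value of joint pin_catch below 0.8 rad), for 0.2 s.
At the end, for the whole second after the job is handed in: The pin is at rest, seated in the groove: its axis within 8 mm of the groove's middle, between 38 and 46.5 mm high, parallel to the groove within 0.05 rad, its middle within 35 mm of the board's middle along the groove; the catch is turned past 1.35 rad of its 1.57 rad, across the handle (x of rolling_pin in the frame of pastry_board between 0.077 and 0.093 m and y of rolling_pin in the frame of pastry_board between -0.035 and 0.035 m and height (world z) of rolling_pin between 0.038 and 0.0465 m and angle between the y axis of rolling_pin and the y axis of pastry_board, either way round below 0.05 rad and linear speed of rolling_pin below 0.02 m/s and value of joint pin_catch above 1.35 rad); the robot touches nothing.
It fails at once if the pin is lifted (its axis more than 14 mm above where it lies on the board) (height (world z) of rolling_pin above 0.068 m).
It fails at once if the fingers touch the pin while reaching down below its middle, to shove or pinch it instead of rolling it by its top (contact force between the fingers and rolling_pin above 1 N and height (world z) of the grasp point below 0.06 m).
It fails at once if the jam jar is moved by more than 15 mm (distance of jam_jar from where it was at the start of the episode above 0.015 m).
It fails at once if the salt shaker is moved by more than 15 mm (distance of salt_shaker from where it was at the start of the episode above 0.015 m).
It fails at once if the timer is moved by more than 15 mm (distance of kitchen_timer from where it was at the start of the episode above 0.015 m).
It also fails if it takes over 72 s, if anything falls off the work surface, if the arm or the gripper's body presses on something with over 40 N, if the wrist force passes 120 N, or if a joint passes its speed limit or range.

## Working session

There is one attempt and no reset: what is moved stays moved. The work goes in short steps, Python scripts to look and compute and a shell command to move; the robot and the scene stay as the last step left them, time stands still between calls to the robot, and variables do not carry over. Pictures are saved under pics/ and viewed, and the job is handed in when it is done.

```bash
ls; mkdir -p pics; python3 - <<'E'
from bench import sensors,snapshot
import cv2
for n in("scene","top"):
    s=snapshot(n); cv2.imwrite(f"pics/{n}0.png",s["color"][:,:,::-1]); print(n,s["intrinsics"].tolist(),s["R"].round(3).tolist(),s["t"].round(3).tolist())
st=sensors.get_state(); print({k:(v if isinstance(v,(int,float)) else [round(float(x),4) for x in v]) for k,v in st.items()})
E
```

```text
pics
scene [[541.2672328041311, 0.0, 276.96818409467693], [0.0, 541.2672328041311, 211.41171735382918], [0.0, 0.0, 1.0]] [[-0.531, -0.847, 0.005], [-0.497, 0.307, -0.812], [0.686, -0.434, -0.584]] [0.258, 0.36, 1.062]
top [[464.7077564914928, 0.0, 289.3963038954456], [0.0, 464.7077564914928, 207.51422710779866], [0.0, 0.0, 1.0]] [[-0.019, -0.999, -0.026], [-0.987, 0.023, -0.16], [0.161, 0.023, -0.987]] [-0.019, 0.561, 1.137]
{'time_s': 0.1, 'q': [1.0355, 0.4267, 0.0739, 1.6065, -0.0341, 1.1108, -0.0671], 'qd': [0.0002, -0.001, 0.001, -0.0001, 0.0006, 0.0012, -0.0009], 'joint_torque': [0.0074, -93.7467, 3.6765, -45.5041, -0.0486, 0.0168, 0.0], 'tcp_pos': [0.2538, -0.625, 0.2189], 'orientation': [0.8295, -0.5585, -0.0005, -0.0003], 'ft_force': [0.3399, -0.3009, 0.0658], 'torque': [0.0235, 0.0035, 0.0103], 'width': 1.0017476941353851}
```

View pics/scene0.png

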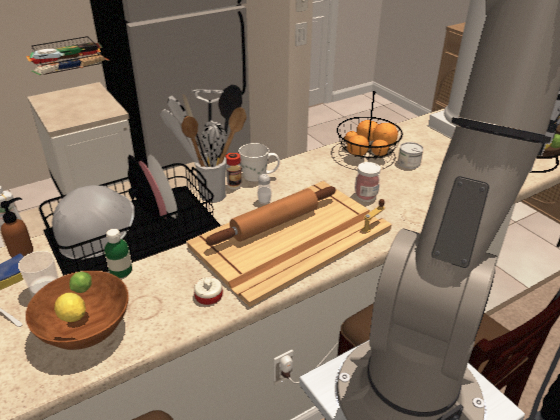

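View pics/top0.png

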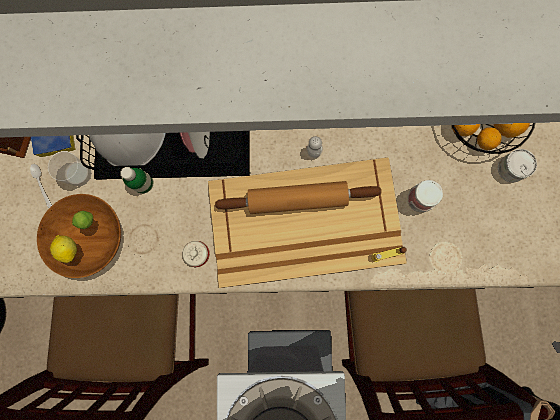

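Top view: pin runs from (217,204) to (381,191) on the board, corners near (209,181), (389,158), (407,265), (219,287). Brass catch is at (372–405, 250–259), jar (425,195), timer (195,253), salt (315,147). A cabinet overhangs the far side. Measuring these next.

```bash
cat > h.py <<'E'
import numpy as np,cv2
from bench import sensors,snapshot
def ray(s,uv,z):
    uv=np.atleast_2d(uv).astype(float)
    d=np.c_[uv,np.ones(len(uv))]@np.linalg.inv(s["intrinsics"]).T@s["R"]
    c=-s["R"].T@s["t"]
    return c+d*((z-c[2])/d[:,2])[:,None]
def cloud(s):
    v,u=np.mgrid[0:420,0:560]; z=s["depth"]
    p=np.stack([u*z,v*z,z],-1)@np.linalg.inv(s["intrinsics"]).T
    return (p-s["t"])@s["R"]
E
python3 - <<'E'
from h import *
s=snapshot("top"); P=cloud(s); c=s["color"]
np.set_printoptions(precision=4,suppress=True)
big=cv2.resize(c[130:300,180:460],None,fx=2.8,fy=2.8,interpolation=cv2.INTER_CUBIC); cv2.imwrite("pics/z1.png",big[:,:,::-1])
print("corners",ray(s,[(209,181),(389,158),(407,265),(219,287)],0.022))
m=(P[...,2]>0.035)&(P[...,2]<0.095)&(s["depth"]>0)
n,l,st,ce=cv2.connectedComponentsWithStats(m.astype(np.uint8))
for i in range(1,n):
    if st[i,4]>40 : q=P[l==i]; print(i,st[i],q.min(0),q.max(0),q.mean(0))
q=P[60:120,100:450]; print("cab z",np.median(q[...,2]),P[128,200],P[70,300],P[5:120,300][::20])
for n,(u,v) in dict(jar=(428,190),salt=(315,142),timer=(195,251),chair=(395,350)).items(): print(n,P[v,u])
E
```

```text
corners [[ 0.6397  0.1797  0.022 ]
 [ 0.6897 -0.2942  0.022 ]
 [ 0.4102 -0.3246  0.022 ]
 [ 0.3643  0.1519  0.022 ]]
1 [ 451  123   86   57 2135] [ 0.6206 -0.655   0.0351] [ 0.769  -0.4443  0.0937] [ 0.7027 -0.5739  0.063 ]
2 [122 131 125  60 637] [0.6143 0.0788 0.0352] [0.7586 0.3879 0.0949] [0.6505 0.2798 0.0708]
3 [179 133  11  26 115] [0.6846 0.2248 0.0524] [0.7489 0.2432 0.095 ] [0.7164 0.2346 0.0809]
4 [199 132  11  26 203] [0.6881 0.1778 0.0356] [0.7672 0.1922 0.0949] [0.7299 0.1844 0.069 ]
5 [ 85 135  10  31  89] [0.6786 0.4768 0.0364] [0.7529 0.4853 0.093 ] [0.7156 0.4817 0.0668]
6 [  0 137  19  16 211] [0.7266 0.687  0.0353] [0.7684 0.7338 0.0947] [0.7456 0.7007 0.0582]
7 [ 31 136  16  19 117] [0.7212 0.6129 0.0351] [0.7708 0.6554 0.043 ] [0.746 0.637 0.037]
11 [ 57 136  14  12  56] [0.7373 0.5471 0.035 ] [0.7686 0.5826 0.0404] [0.751  0.5619 0.0369]
14 [307 136  16  20 255] [ 0.6978 -0.119   0.0351] [ 0.737  -0.0794  0.0944] [ 0.7126 -0.0979  0.0713]
25 [100 140  64  26 299] [0.6729 0.2825 0.0365] [0.7318 0.4472 0.0949] [0.6882 0.3513 0.0836]
36 [ 48 151  40  34 712] [0.63
[... 420 characters left out ...]
0.6018 0.5959 0.0895] [0.5067 0.5154 0.0625]
50 [183 242  17  20 121] [0.4304 0.2007 0.035 ] [0.4785 0.2414 0.0539] [0.4519 0.2162 0.0422]
57 [374 247  33  14 235] [ 0.4224 -0.3094  0.035 ] [ 0.4528 -0.2364  0.0947] [ 0.438  -0.2729  0.0708]
73 [251 399  60  21 510] [ 0.0508 -0.0702  0.035 ] [0.0959 0.0708 0.095 ] [ 0.0767 -0.0035  0.0599]
cab z 0.9513162140368332 [0.4651 0.0019 0.9407] [ 0.4958 -0.0598  0.9511] [[ 0.5379 -0.0608  0.9511]
 [ 0.5246 -0.0605  0.9514]
 [ 0.5115 -0.0602  0.9515]
 [ 0.4985 -0.0599  0.952 ]
 [ 0.4855 -0.0596  0.953 ]
 [ 0.4739 -0.0593  0.9511]]
jar [ 0.5865 -0.3681  0.1005]
salt [ 0.7171 -0.099   0.091 ]
timer [0.455  0.2088 0.0456]
chair [ 0.1565 -0.3466 -0.3138]
```

```bash
python3 - <<'E'
from h import *
s=snapshot("scene"); c=s["color"]
cv2.imwrite("pics/z2.png",cv2.resize(c[160:300,180:400],None,fx=3.6,fy=3.6,interpolation=cv2.INTER_CUBIC)[:,:,::-1])
E
```

```text
(no output)
```

View pics/z1.png

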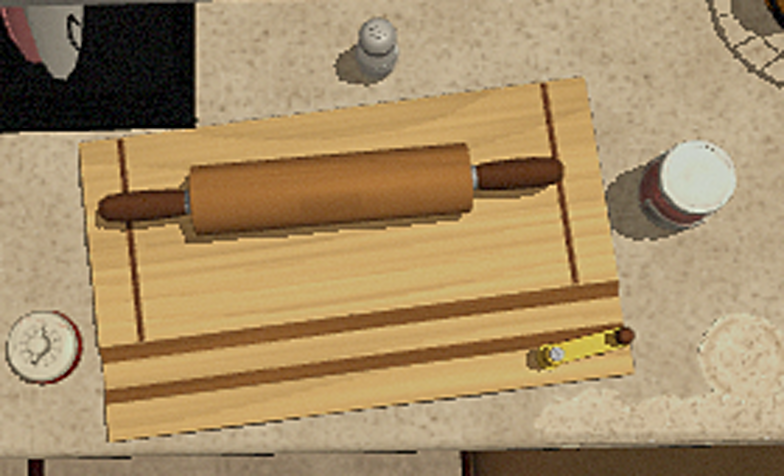

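View pics/z2.png

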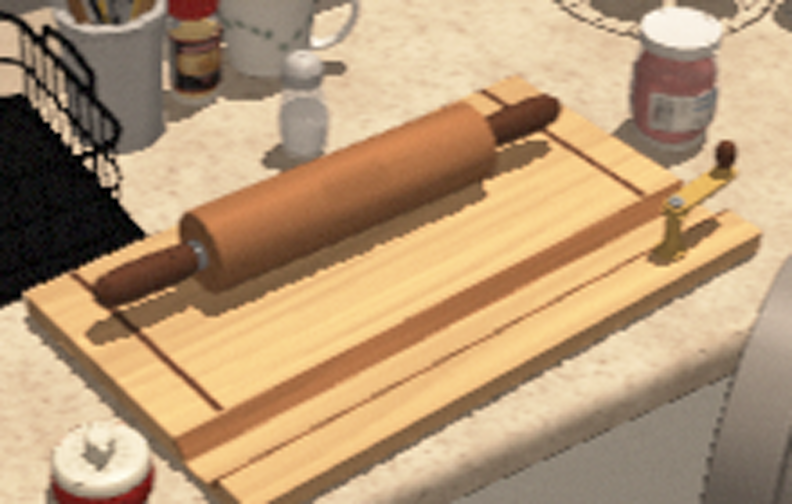

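Board corner spans match the given sizes (476–479 by 277–281 mm). Next the pin in the board frame.

```bash
cat >> h.py <<'E'
yd=np.array([.1004,-.99495]); xd=np.array([-.99495,-.1004]); O=np.array([.5309,-.0713])
def b2w(x,y): return O+x*xd+y*yd
def w2b(p): d=np.asarray(p)[...,:2]-O; return np.stack([d@xd,d@yd],-1)
def pin(s):
    P=cloud(s); B=w2b(P); c=s["color"].astype(int)
    ok=(s["depth"]>0)&(abs(B[...,1])<.24)&(B[...,0]>-.14)&(B[...,0]<.125)&(P[...,2]>.045)&(P[...,2]<.1)
    n,l,st,ce=cv2.connectedComponentsWithStats(ok.astype(np.uint8)); i=1+np.argmax(st[1:,4]); m=l==i
    return m,P[m],B[m]
def pinrep(s):
    m,P,B=pin(s)
    # top-line of barrel: crest per y slice by circle fit
    y0=(B[:,1].min()+B[:,1].max())/2; out=[]
    for a in np.arange(-.11,.111,.02):
        k=abs(B[:,1]-y0-a)<.01
        if k.sum()<20: continue
        x,z=B[k,0],P[k,2]; A=np.c_[x,z,np.ones(len(x))]
        sol=np.linalg.lstsq(A,x*x+z*z,rcond=None)[0]; cx,cz=sol[:2]/2; r=np.sqrt(sol[2]+cx*cx+cz*cz)
        out.append((y0+a,cx,cz,r))
    o=np.array(out); f=np.polyfit(o[:,0],o[:,1],1); cm=np.median(o,0)
    print("pin y ext %.4f %.4f mid %.4f"%(B[:,1].min(),B[:,1].max(),y0),"x at mid %.4f slope %.4f  z %.4f r %.4f"%(np.polyval(f,y0),f[0],cm[2],cm[3]))
    return np.polyval(f,y0),y0,f[0]
E
python3 - <<'E'
from h import *
for n in("top",):
    s=snapshot(n); x,y,_=pinrep(s); print(b2w(x,y))
# image edges of barrel, rays at handle ends
e=ray(s,[(216,204),(381,191)],.054); print(w2b(e), w2b(e.mean(0)), e)
m,P,B=pin(s); k=P[:,2]<.2
c=s["color"].astype(int); 
print("knob",w2b(ray(s,[(404,250)],.092)), "pivot",w2b(ray(s,[(378,257)],.067)))
E
```

```text
pin y ext -0.2231 0.1961 mid -0.0135 x at mid -0.0549 slope 0.0378  z 0.0573 r 0.0302
[ 0.58420485 -0.05236568]
[[-0.06391515 -0.22096986]
 [-0.04531645  0.19744665]] [-0.0546158 -0.0117616] [[ 0.57230677  0.15496977  0.054     ]
 [ 0.59581088 -0.26319869  0.054     ]]
knob [[0.11022993 0.22265958]] pivot [[0.11837822 0.16298604]]
```

```bash
cat >> h.py <<'E'
from scipy.spatial.transform import Rotation as Rt
def delta(bx,by,z,ang=None):
    """tool-frame mm from measured TCP to board (bx,by), height z; yaw of tool x rel. to board y"""
    s=sensors.get_state(); R=Rt.from_quat(s["orientation"]); p=np.array(s["tcp_pos"])
    t=np.r_[b2w(bx,by),z]; d=R.inv().apply(t-p)*1000
    X=R.as_matrix()[:,0]; a=np.degrees(np.arctan2(X[1],X[0])); 
    print("t %.1f tcp board"%s["time_s"],(w2b(p)*1000).round(1),"z %.1f"%(p[2]*1000),"toolx angle %.2f (board y %.2f)"%(a,np.degrees(np.arctan2(yd[1],yd[0]))),"F",np.round(s["ft_force"],1),"delta mm",d.round(1))
E
python3 -m creep '[[[0,0,6],[0,0,0],94],[[0,0,6],[0,0,0],94],[[0,0,6],[0,0,0],94],[[0,0,0],[-39,-27,0],94],[[0,0,0],[-39,-27,0],94],[[0,0,0],[-39,-27,0],94],[[0,0,0],[-39,-27,0],94],[[0,0,0],[-39,-27,0],94],[[0,0,0],[-39,-27,0],94],[[0,0,0],[-39,-27,0],94]]'
python3 - <<'E'
from h import *
delta(-.067,-.012,.13)
s=snapshot("scene"); cv2.imwrite("pics/s1.png",s["color"][:,:,::-1])
E
```

```text
time_s: 1.25
tcp_pos: [0.4236, -0.3378, 0.2197]
orientation: [0.732, -0.681, 0.0, -0.0]
ft_force: [1.0, 0.5, -0.8]
width: 0.995
t 1.2 tcp board [133.5 254.4] z 219.7 toolx angle -85.90 (board y -84.24) F [ 1.   0.5 -0.8] delta mm [-272.1 -192.7   89.7]
```

View pics/s1.png

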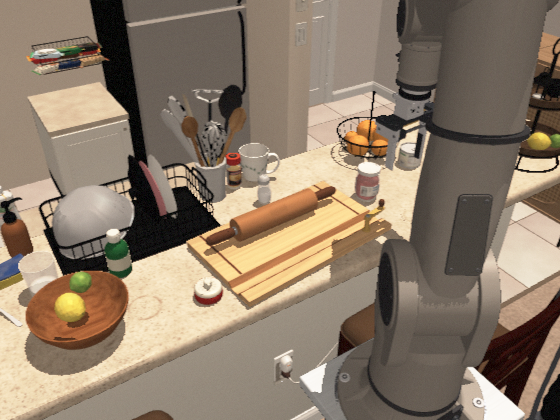

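The picture shows the hand at (400,120), clear of the jar at (368,183) and free to carry on over the board.

```bash

python3 -m creep '[[[0,0,0],[-39,-27.5,0],94],[[0,0,0],[-39,-27.5,0],94],[[0,0,0],[-39,-27.5,0],94],[[0,0,0],[-39,-27.5,0],94],[[0,0,0],[-39,-27.5,0],94],[[0,0,0],[-39,-27.5,0],94],[[0,0,0],[-39,-27.5,30],94],[[0,0,0],[0,0,30],94],[[0,0,0],[0,0,20],94],[[0,0,0],[0,0,0],94]]'
python3 - <<'E'
from h import *
delta(-.067,-.012,.1)
for n in("scene","top"):
    s=snapshot(n); cv2.imwrite(f"pics/{n}2.png",s["color"][:,:,::-1])
E
```

```text
time_s: 2.3
tcp_pos: [0.5911, -0.0578, 0.1402]
orientation: [0.732, -0.681, -0.002, 0.001]
ft_force: [-1.0, 0.3, 0.0]
width: 1.003
t 2.3 tcp board [-61.2  -7.4] z 140.2 toolx angle -85.86 (board y -84.24) F [-1.   0.3  0. ] delta mm [-4.8 -5.9 40.1]
```

View pics/scene2.png

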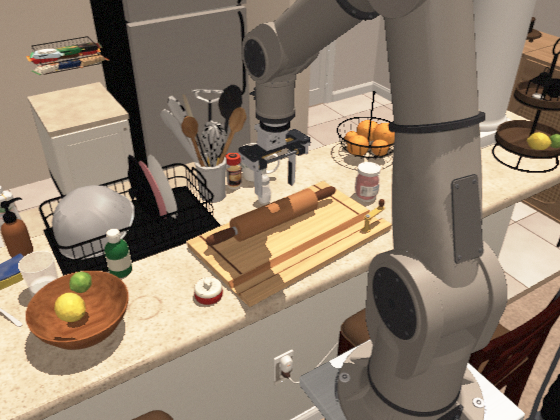

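View pics/top2.png

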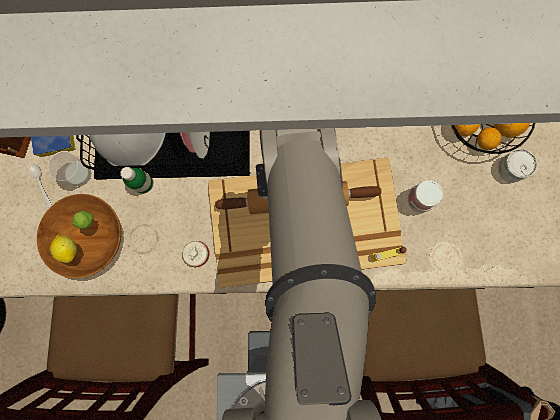

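Hand hovers over the pin's far side; handle ends at (217,204) and (381,191) still visible in the top view for tracking. Lowering to contact.

```bash

python3 -m creep '[[[0,0,0],[-5,-6,20],94],[[0,0,0],[0,0,14],94],[[0,0,0],[0,0,4],94],[[0,0,0],[0,0,2],94],[[0,0,0],[0,0,1],94],[[0,0,0],[0,0,0],94]]'
python3 -c "
from h import *
delta(-.067,-.012,.1)"
```

```text
time_s: 3.0
tcp_pos: [0.5985, -0.0529, 0.1025]
orientation: [0.732, -0.681, 0.0, -0.0]
ft_force: [0.2, 0.3, 0.2]
width: 0.998
t 3.0 tcp board [-69.1 -11.5] z 102.5 toolx angle -85.92 (board y -84.24) F [0.2 0.3 0.2] delta mm [-0.4  2.1  2.5]
```

```bash

python3 -m creep '[[[0,0,0],[0,0,0],94],[[0,0,0],[0,0,1],94],[[0,0,0],[0,0,1],94],[[0,0,0],[0,0,0],94]]'
python3 -c "
from h import *
delta(-.067,-.012,.1)"
```

```text
time_s: 3.4
tcp_pos: [0.5984, -0.0527, 0.0999]
orientation: [0.732, -0.681, 0.0, -0.0]
ft_force: [0.6, 0.1, 2.0]
width: 1.002
t 3.4 tcp board [-69.  -11.8] z 99.9 toolx angle -85.90 (board y -84.24) F [0.6 0.1 2. ] delta mm [-0.2  2.  -0.1]
```

```bash

python3 -m creep '[[[0,0,0],[0,0,1.5],94],[[0,0,0],[0,5,0],94],[[0,0,0],[0,7,0],94],[[0,0,0],[0,7,0],94]]'
python3 -c "
from h import *
delta(-.067,-.012,.1)
s=snapshot('top'); cv2.imwrite('pics/t3.png',s['color'][150:300,180:440][:,:,::-1].repeat(3,0).repeat(3,1))"
```

```text
time_s: 3.8
tcp_pos: [0.5809, -0.0538, 0.0999]
orientation: [0.732, -0.681, 0.001, -0.001]
ft_force: [1.4, 0.9, 18.5]
width: 1.003
t 3.8 tcp board [-51.5 -12.4] z 99.9 toolx angle -85.89 (board y -84.24) F [ 1.4  0.9 18.5] delta mm [ -0.  -15.5  -0. ]
```

View pics/t3.png

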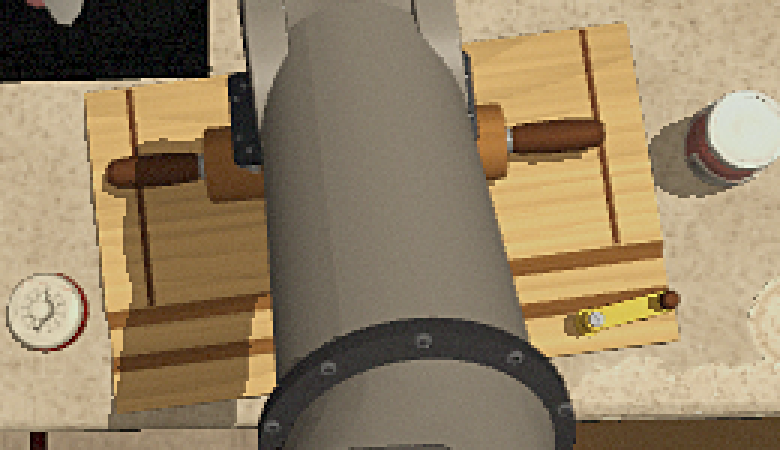

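```bash
cat >> h.py <<'E'
def hand(s=None):
    s=s or snapshot("top"); P=cloud(s); B=w2b(P); c=s["color"].astype(int); r=[]
    hsv=cv2.cvtColor(s["color"],cv2.COLOR_RGB2HSV).astype(int)
    m=(s["depth"]>0)&(P[...,2]>.03)&(P[...,2]<.075)&(abs(B[...,0])<.13)&((hsv[...,0]<14)|(hsv[...,0]>170))&(hsv[...,2]<140)
    for lo,hi in((-.24,-.155),(.15,.225)):
        k=m&(B[...,1]>lo)&(B[...,1]<hi); k&=~((B[...,0]>.09)&(B[...,1]>.2)&(P[...,2]>.06))
        x=B[k][:,0]; r.append((np.median(x),B[k][:,1].min(),B[k][:,1].max(),np.median(P[k][:,2]),k.sum()))
    (xl,yl,_,zl,nl),(xr,_,yr,zr,nr)=r
    print("handles xl %.1f xr %.1f ends %.1f %.1f ztop %.1f %.1f n %d %d -> mid x %.1f y %.1f skew %.3f"%(xl*1e3,xr*1e3,yl*1e3,yr*1e3,zl*1e3,zr*1e3,nl,nr,(xl+xr)*500,(yl+yr)*500,(xr-xl)/.36))
E
python3 -c "
from h import *
hand()"
python3 -m creep '[[[0,0,0],[0,7,0],94],[[0,0,0],[0,7,0],94],[[0,0,0],[0,7,0],94],[[0,0,0],[0,7,0],94],[[0,0,0],[0,6,0],94],[[0,0,0],[0,0,0],94]]'
python3 -c "
from h import *
delta(-.067,-.012,.1);hand()"
```

```text
handles xl -50.6 xr -37.0 ends -223.3 194.2 ztop 66.1 65.8 n 215 161 -> mid x -43.8 y -14.6 skew 0.038
time_s: 4.5
tcp_pos: [0.5454, -0.0561, 0.0991]
orientation: [0.732, -0.681, 0.0, -0.0]
ft_force: [-1.1, 2.5, 9.9]
width: 1.001
t 4.5 tcp board [-15.9 -13.6] z 99.1 toolx angle -85.89 (board y -84.24) F [-1.1  2.5  9.9] delta mm [  0.2 -51.1  -0.8]
handles xl -33.2 xr -19.7 ends -222.7 197.8 ztop 66.0 66.2 n 221 159 -> mid x -26.5 y -12.4 skew 0.038
```

```bash

python3 -m creep '[[[0,0,0],[0,0,-8],94],[[0,0,0],[0,-26,0],94],[[0,0,0],[0,0,5],94],[[0,0,0],[0,0,3],94],[[0,0,-0.5],[0,7,0],94],[[0,0,-0.5],[0,8,0],94],[[0,0,-0.5],[0,8,0],94],[[0,0,-0.5],[0,8,0],94],[[0,0,-0.5],[0,8,0],94],[[0,0,-0.5],[0,8,0],94]]'
python3 -c "
from h import *
delta(-.067,-.012,.1);hand()"
```

```text
time_s: 5.55
tcp_pos: [0.5251, -0.058, 0.0996]
orientation: [0.75, -0.662, 0.001, -0.001]
ft_force: [-0.7, 6.5, 14.6]
width: 1.0
t 5.5 tcp board [  4.5 -13.8] z 99.6 toolx angle -82.84 (board y -84.24) F [-0.7  6.5 14.6] delta mm [  3.5 -71.4  -0.2]
handles xl -10.1 xr 3.3 ends -224.2 192.0 ztop 66.2 65.7 n 227 157 -> mid x -3.4 y -16.1 skew 0.037
```

```bash

python3 -m creep '[[[0,0,1.5],[0,0,-8],94],[[0,0,1.5],[0,-26,0],94],[[0,0,0],[0,0,5],94],[[0,0,0],[0,0,3],94],[[0,0,0],[0,7,0],94],[[0,0,0],[0,9,0],94],[[0,0,0],[0,9,0],94],[[0,0,0],[0,9,0],94],[[0,0,0],[0,9,0],94],[[0,0,0],[0,9,0],94]]'
python3 -c "
from h import *
delta(-.067,-.012,.1);hand()"
```

```text
time_s: 6.6
tcp_pos: [0.499, -0.0597, 0.0996]
orientation: [0.732, -0.681, 0.001, -0.001]
ft_force: [-0.5, 4.2, 18.3]
width: 0.998
t 6.6 tcp board [ 30.6 -14.7] z 99.6 toolx angle -85.89 (board y -84.24) F [-0.5  4.2 18.3] delta mm [ -0.1 -97.6  -0.1]
handles xl 17.8 xr 31.4 ends -224.8 192.2 ztop 66.2 66.4 n 236 156 -> mid x 24.6 y -16.3 skew 0.038
```

```bash

python3 -m creep '[[[0,0,0],[0,0,-8],94],[[0,0,0],[0,-24,0],94],[[0,0,0],[0,0,5],94],[[0,0,0],[0,0,3],94],[[0,0,0],[0,7,0],94],[[0,0,0],[0,9,0],94],[[0,0,0],[0,9,0],94],[[0,0,0],[0,9,0],94],[[0,0,0],[0,9,0],94],[[0,0,0],[0,7,0],94]]'
python3 -c "
from h import *
delta(-.067,-.012,.1);hand()"
```

```text
time_s: 7.65
tcp_pos: [0.4729, -0.0617, 0.0996]
orientation: [0.732, -0.681, 0.001, -0.001]
ft_force: [0.3, 4.4, 20.1]
width: 1.001
t 7.7 tcp board [ 56.8 -15.4] z 99.6 toolx angle -85.90 (board y -84.24) F [ 0.3  4.4 20.1] delta mm [-2.000e-01 -1.238e+02 -1.000e-01]
handles xl 43.9 xr 56.5 ends -224.9 192.0 ztop 66.4 65.8 n 230 148 -> mid x 50.2 y -16.5 skew 0.035
```

```bash

python3 -m creep '[[[0,0,0],[0,0,-8],94],[[0,0,0],[0,-24,0],94],[[0,0,0],[0,0,5],94],[[0,0,0],[0,0,3],94],[[0,0,0],[0,7,0],94],[[0,0,0],[0,9,0],94],[[0,0,0],[0,9,0],94],[[0,0,0],[0,9,0],94],[[0,0,0],[0,9,0],94],[[0,0,0],[0,5,0],94]]'
python3 -c "
from h import *
delta(-.067,-.012,.1);hand()"
```

```text
time_s: 8.7
tcp_pos: [0.4467, -0.064, 0.0979]
orientation: [0.732, -0.681, -0.001, 0.001]
ft_force: [-0.1, -0.9, -0.3]
width: 1.001
t 8.7 tcp board [ 83.  -15.7] z 97.9 toolx angle -85.92 (board y -84.24) F [-0.1 -0.9 -0.3] delta mm [  -0.7 -150.    -2.3]
handles xl 84.9 xr 81.1 ends -226.5 189.0 ztop 54.4 54.5 n 232 145 -> mid x 83.0 y -18.8 skew -0.010
```

The contact force is gone and both handle tops are 12 mm lower, so the pin has dropped in. Lifting off and checking.

```bash

python3 -m creep '[[[0,0,0],[0,0,-15],94],[[0,0,0],[0,0,-30],60],[[0,0,0],[0,0,-35],0],[[0,0,0],[40,0,0],0],[[0,0,0],[45,0,0],0],[[0,0,0],[45,0,0],0],[[0,0,0],[45,0,0],0],[[0,0,0],[45,0,0],0],[[0,0,0],[0,0,0],0]]'
python3 - <<'E'
from h import *
delta(.09,.2225,.17); s=snapshot("top"); hand(s)
cv2.imwrite('pics/t4.png',cv2.resize(s['color'][150:300,180:440],None,fx=3,fy=3)[:,:,::-1])
s=snapshot("scene"); cv2.imwrite('pics/s4.png',s['color'][:,:,::-1])
E
```

```text
time_s: 9.65
tcp_pos: [0.4633, -0.2888, 0.1777]
orientation: [0.73, -0.684, 0.0, 0.001]
ft_force: [0.6, -0.1, -1.2]
width: 0.355
t 9.7 tcp board [ 89.1 209.6] z 177.7 toolx angle -86.26 (board y -84.24) F [ 0.6 -0.1 -1.2] delta mm [12.9  0.4  7.8]
handles xl 84.7 xr 79.5 ends -226.2 157.7 ztop 54.9 54.9 n 268 26 -> mid x 82.1 y -34.3 skew -0.014
```

View pics/t4.png

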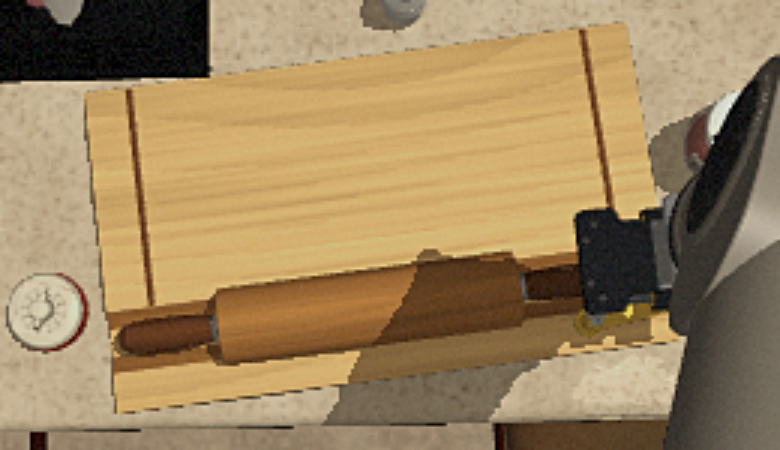

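View pics/s4.png

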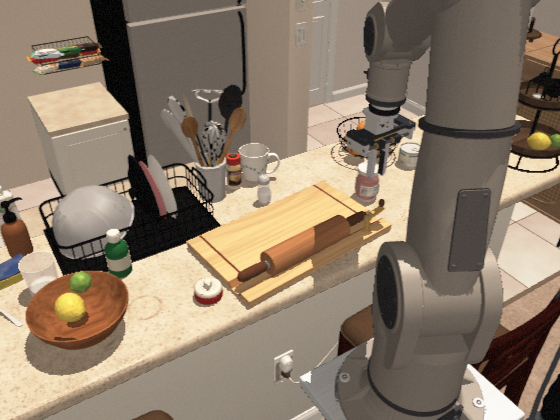

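The pin lies in the groove in the top crop from (120,335) to under the hand near (580,285), parallel to the board; jar, salt and timer unmoved. Now the catch: closed fingers go down on the near side of the knob.

```bash

python3 -m creep '[[[0,0,0],[8,30,0],0],[[0,0,0],[5,31,0],0],[[0,0,0],[0,0,0],0],[[0,0,0],[0,0,0],0],[[0,0,0],[0,0,0],0]]'
python3 - <<'E'
from h import *
delta(.15,.223,.09); s=snapshot("top"); hand(s)
cv2.imwrite('pics/t5.png',cv2.resize(s['color'][150:300,180:440],None,fx=3,fy=3)[:,:,::-1])
print(sensors.get_state()["width"])
s=snapshot("scene"); cv2.imwrite('pics/s5.png',cv2.resize(s['color'][120:270,250:450],None,fx=4,fy=4)[:,:,::-1])
E
```

```text
time_s: 10.25
tcp_pos: [0.4055, -0.2995, 0.1785]
orientation: [0.733, -0.681, 0.0, -0.0]
ft_force: [0.5, 0.5, 0.5]
width: 0.003
t 10.2 tcp board [147.6 214.5] z 178.5 toolx angle -85.80 (board y -84.24) F [0.5 0.5 0.5] delta mm [ 8.6  2.2 88.5]
handles xl 85.0 xr 81.2 ends -226.3 196.0 ztop 54.6 54.6 n 262 145 -> mid x 83.1 y -15.1 skew -0.011
0.004185387025415319
```

View pics/t5.png

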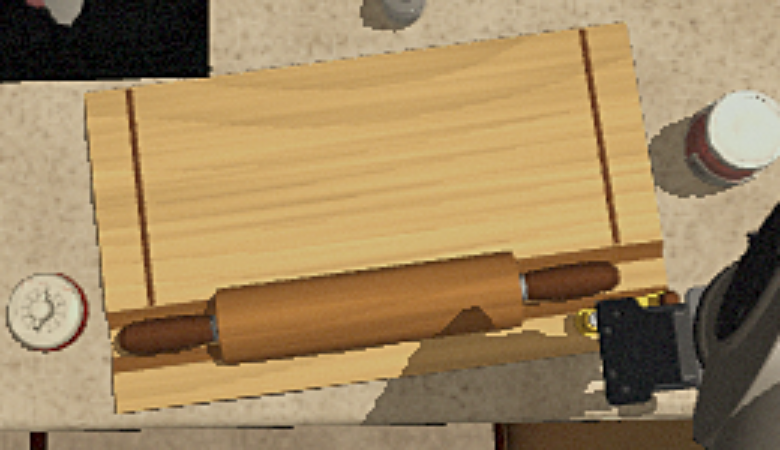

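View pics/s5.png

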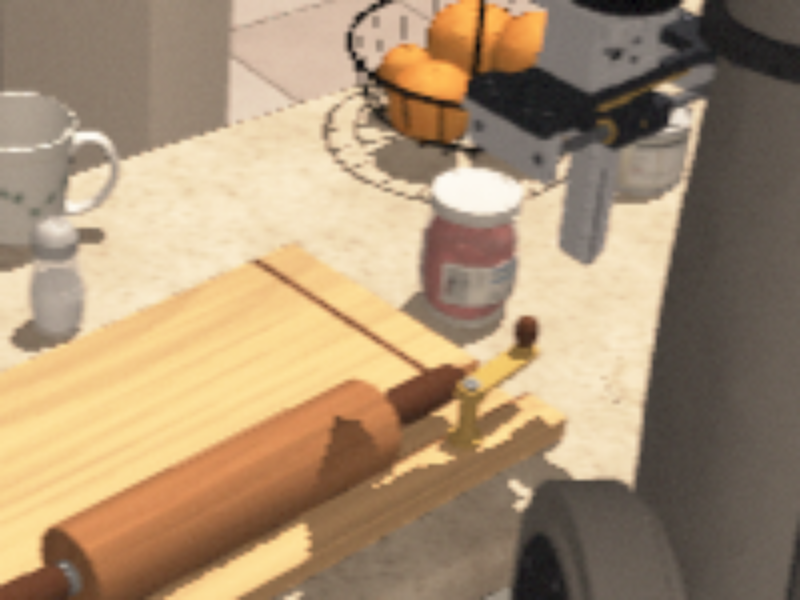

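Pin sits with its right handle end at (618,275) in the crop; knob visible at (528,330) in the scene crop, finger above its near side.

```bash

python3 -m creep '[[[0,0,0],[6,5,0],0],[[0,0,0],[0,0,30],0],[[0,0,0],[0,0,30],0],[[0,0,0],[0,0,18],0],[[0,0,0],[0,0,10],0],[[0,0,0],[0,0,0],0],[[0,0,0],[0,0,0],0]]'
python3 - <<'E'
from h import *
delta(.15,.223,.09)
s=snapshot("scene"); cv2.imwrite('pics/s6.png',cv2.resize(s['color'][120:270,250:450],None,fx=4,fy=4)[:,:,::-1])
E
```

```text
time_s: 11.05
tcp_pos: [0.4003, -0.3072, 0.091]
orientation: [0.732, -0.681, 0.0, -0.0]
ft_force: [-0.2, -0.7, 0.9]
width: 0.002
t 11.1 tcp board [153.6 221.6] z 91.0 toolx angle -85.90 (board y -84.24) F [-0.2 -0.7  0.9] delta mm [ 1.3 -3.7  1. ]
```

View pics/s6.png

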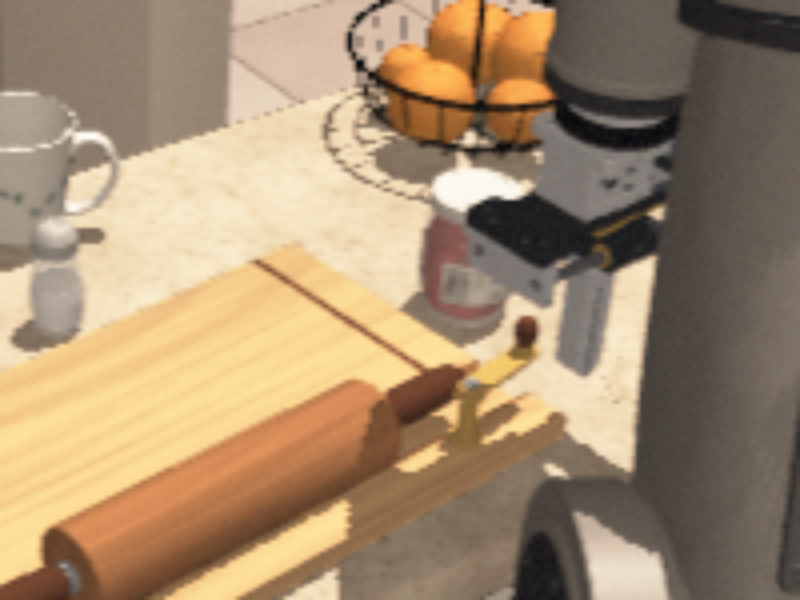

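```bash

python3 -m creep '[[[0,0,0],[0.5,-11.5,0],0],[[0,0,0],[0.5,-11.5,0],0],[[0,0,0],[0.5,-11.5,0],0],[[0,0,0],[0.5,-11.5,0],0],[[0,0,0],[-4.5,-9,0],0],[[0,0,0],[-4.5,-9,0],0],[[0,0,0],[-4.5,-9,0],0],[[0,0,0],[0,0,0],0]]'
python3 - <<'E'
from h import *
delta(.0665,.195,.09)
s=snapshot("scene"); cv2.imwrite('pics/s7.png',cv2.resize(s['color'][120:270,250:450],None,fx=4,fy=4)[:,:,::-1])
E
```

```text
time_s: 11.9
tcp_pos: [0.4727, -0.2885, 0.09]
orientation: [0.733, -0.681, -0.001, -0.0]
ft_force: [0.2, -0.4, -0.2]
width: 0.008
t 11.9 tcp board [ 79.7 210.3] z 90.0 toolx angle -85.79 (board y -84.24) F [ 0.2 -0.4 -0.2] delta mm [-15.6 -12.8  -0. ]
```

View pics/s7.png

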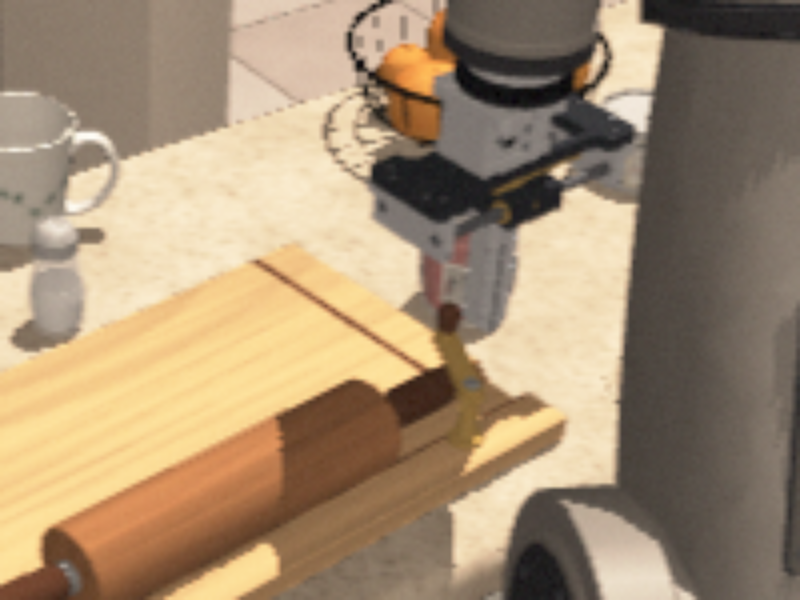

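The catch has swung with the finger behind the knob at (450,318); arm now points away over the handle. Finishing the arc.

```bash

python3 -m creep '[[[0,0,0],[-8,-6.5,0],0],[[0,0,0],[-8,-6.5,0],0],[[0,0,0],[-6,-2.5,0],0],[[0,0,0],[-6,-1.5,0],0],[[0,0,0],[-2,0,0],0],[[0,0,0],[0,0,0],0]]'
python3 - <<'E'
from h import *
delta(.062,.182,.09)
s=snapshot("scene"); cv2.imwrite('pics/s8.png',cv2.resize(s['color'][120:270,250:450],None,fx=4,fy=4)[:,:,::-1])
E
```

```text
time_s: 12.55
tcp_pos: [0.4871, -0.2605, 0.0908]
orientation: [0.732, -0.682, 0.001, 0.0]
ft_force: [1.1, -10.5, -1.3]
width: 0.001
t 12.6 tcp board [ 62.6 183.9] z 90.8 toolx angle -85.95 (board y -84.24) F [  1.1 -10.5  -1.3] delta mm [-1.9 -0.5  0.8]
```

View pics/s8.png

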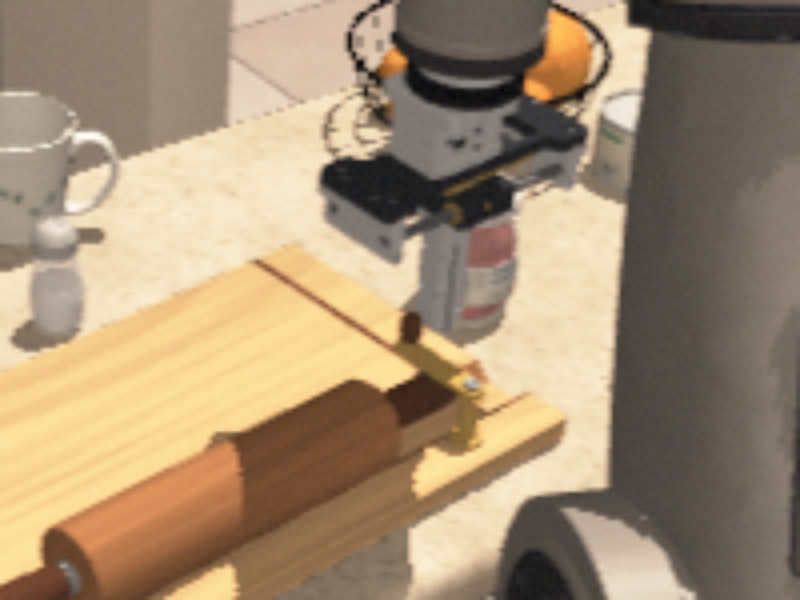

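A 10.5 N push against the stop and the arm lying across the handle: closed. Backing off and up.

```bash

python3 -m creep '[[[0,0,0],[12,0,0],0],[[0,0,0],[0,0,-30],0],[[0,0,0],[0,0,-40],0],[[0,0,0],[0,0,-40],0],[[0,0,0],[45,20,0],0],[[0,0,0],[45,20,0],0],[[0,0,0],[45,20,0],0],[[0,0,0],[45,20,0],0],[[0,0,0],[45,20,0],0],[[0,0,0],[0,0,0],0]]'
python3 - <<'E'
from h import *
delta(.062,.182,.09); s=snapshot("top"); hand(s); pinrep(s); P=cloud(s)
cv2.imwrite('pics/t9.png',cv2.resize(s['color'][130:300,180:440],None,fx=3,fy=3)[:,:,::-1])
hsv=cv2.cvtColor(s["color"],cv2.COLOR_RGB2HSV).astype(int); B=w2b(P)
m=(hsv[...,0]>20)&(hsv[...,0]<34)&(hsv[...,1]>150)&(P[...,2]>.05)&(P[...,2]<.075)&(abs(B[...,1]-.165)<.08)&(B[...,0]>.03)&(B[...,0]<.14)
q=B[m]; print(m.sum(),q.min(0),q.max(0)); l=cv2.fitLine(q.astype(np.float32),cv2.DIST_L2,0,.01,.01).ravel(); print("catch angle",np.arctan2(abs(l[0]),abs(l[1])),l)
for n,(u,v) in dict(jar=(428,190),salt=(315,142),timer=(195,251)).items(): print(n,P[v,u])
E
```

```text
time_s: 13.6
tcp_pos: [0.3994, -0.5089, 0.2001]
orientation: [0.729, -0.684, 0.0, 0.001]
ft_force: [0.6, -0.5, 0.6]
width: 0.004
t 13.6 tcp board [174.8 422.2] z 200.1 toolx angle -86.35 (board y -84.24) F [ 0.6 -0.5  0.6] delta mm [-244.4 -104.1  109.4]
handles xl 85.2 xr 81.6 ends -226.4 189.0 ztop 54.5 54.7 n 253 64 -> mid x 83.4 y -18.7 skew -0.010
pin y ext -0.2264 0.1910 mid -0.0177 x at mid 0.0827 slope -0.0086  z 0.0459 r 0.0300
149 [0.04898355 0.15426509] [0.12562839 0.17312949]
catch angle 1.5466459 [0.9997084  0.02414818 0.08875266 0.16265777]
jar [ 0.5863292  -0.36788171  0.10133516]
salt [ 0.7169226  -0.09899797  0.09153857]
timer [0.4547215  0.20807158 0.0489245 ]
```

View pics/t9.png

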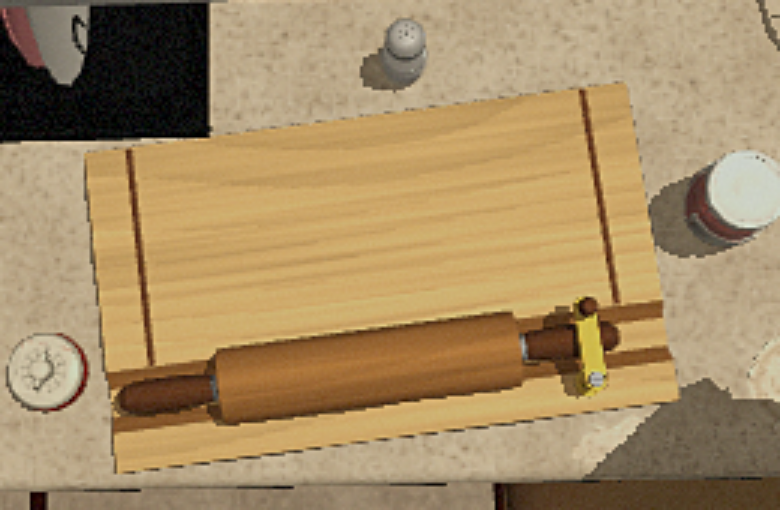

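The crop shows the pin in the groove from (117,395) to (620,335), the brass arm across its right handle from (597,380) to (588,306), and jar, salt and timer in place.

```bash
python3 -c "
from bench import order
print(order.hand_in())"
```

```text
the job is handed in; nothing more can be done
None
```

The rolling pin is seated in the groove and the brass catch is closed across its right handle. I handed the job in at about 14 s of the 72 s allowed. I rolled the pin with both open fingertips on top of it, in five short strokes, until it dropped in. Then I pushed the knob round with the fingers shut until it met its stop at about 10 N.

Last checks, with the hand clear of everything:

| Check | Measured | Required |
|---|---|---|
| Pin axis, board x | about 83 mm | 77 to 93 mm |
| Pin middle, board y | about -18 mm | -35 to 35 mm |
| Pin skew to the groove | about 0.01 rad | below 0.05 rad |
| Catch angle | about 1.55 rad | above 1.35 rad |

- **Pin height:** the camera circle fit gave 45.9 mm, just inside the 46.5 mm limit. The same fit read 3 mm too high when the pin was on the board, so the true height should be about 42.6 mm. The handle tops, 12 mm lower than before, agree with that.
- **Jam jar, salt shaker and timer:** the jar and salt shaker read within 1 mm of where they were at the start. The timer did too in x and y, though its top read about 3 mm higher, which I put down to depth noise.
- **Failed attempt:** I tried to take out the pin's initial 0.04 rad skew by turning the tool during one stroke, and it had no effect. The groove straightened the pin when it dropped in.

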